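# Put the long ointment spatula back in its holder slot

## Task

On the pharmacy bench, put the long-bladed ointment spatula away: slide its blade edgewise down into the one empty slot of the three wooden holders, until the blade's edge rests on the slot's floor, with the blade centred along the slot and its handle hanging out over one end. Leave the short-bladed spatula where it lies.

Things in the scene. Friction and masses are not known exactly. Their poses are not given: they have to be found in the camera images.
- long_spatula: Spatula to put away, standing on edge. Upright steel blade 130 long (x) x 5 thick (y) x 44 high; behind it a dark wooden handle 90 long x 26 wide (y) x 34 high, underside level with the blade's lower edge. Origin: on the lower edge under mid-blade; x to the tip, z up. Blade x -65..65 mm, handle x -155..-65. 0.12-0.26 kg, balances near x = -28. Grip well across the handle at x = -93.
- short_spatula: Bystander, leave alone: a spatula with the same handle and blade height, but its blade is only 70 mm long. Also stands on edge; origin on the lower edge under mid-blade, x to its tip, z up; the handle spans x = -125 to -35 mm.
- holder: The holder with the empty slot, fixed: wooden block 100 long (x) x 46 wide (y) x 56 mm high. Origin: centre of its underside, z up. It stands on a 6 mm steel tray (112 x 150 mm) in a row of three like blocks, side by side 48 mm apart, and may be any of them. The other two are filled by plastic scraper cards (85 x 9 mm, tops 64 mm above their blocks' undersides).
- slot (a point): Centre of the empty slot's floor, 14 mm above the holder's underside; x along the slot, z up. The slot runs the block's whole length, open above and at both ends: 12 mm wide up to 28 mm above its floor, then flaring to a 30 mm mouth at 42 mm (block top). The centred blade overhangs the block 15 mm at each end; the handle may be at either end.
There are look-alikes about, which are no part of the job. Leave any yellow look-alike of the long_spatula alone.

How it is judged:
At the end, for the whole second after the job is handed in: The long spatula rests in the empty holder's slot, released and still: its lower edge within 7 mm of the slot floor at the blade's middle, blade centred within 20 mm along and 10 mm across the slot, in line with the slot within 10 degrees, and upright (blade edge down) within 23 degrees (x of long_spatula in the frame of holder between -0.02 and 0.02 m and y of long_spatula in the frame of holder between -0.01 and 0.01 m and z of long_spatula in the frame of holder below 0.021 m and angle between the x axis of long_spatula and the x axis of holder, either way round below 0.18 rad and angle between long_spatula's own z axis and vertical below 0.4 rad and linear speed of long_spatula below 0.02 m/s); the robot touches nothing.
It fails at once if the short-bladed spatula is moved by more than 30 mm (distance of short_spatula from where it was at the start of the episode above 0.03 m).
It also fails if it takes over 38 s, if anything falls off the work surface, if the arm or the gripper's body presses on something with over 40 N, if the wrist force passes 120 N, or if a joint passes its speed limit or range.

## Robot

A 7-joint arm with a two-finger parallel gripper is mounted at the origin on the work surface. World frame = base frame: x ahead of the robot, y to its left, z up, the work surface at z = 0. Lengths are in m, angles in rad, forces in N, time in s.
With the tool pointing down it reaches from about 0.4 to 0.875 m from the base axis. Payload 6.5 kg.
Tool frame: the origin (TCP) lies on the centre line of the jaws, within the pads' length; the fingertips stand 11 mm ahead of it and the grasp point (between the pads) lies 8 mm behind it; z points along the fingers, y is the direction in which the jaws open and shut (so a half turn about z gives the same grasp; the last joint's range is limited). The gripper opens to 88 mm and grips with 3 to 60 N. Pads are 18 mm wide; open, the fingers measure 123 mm over their backs; the gripper's body (75 mm by 187 mm) begins 45 mm behind the grasp point.
Start: joints at [-1.394, 0.536, -0.004, 1.538, 0.003, 1.067, -0.071], TCP at [0.156, 0.631, 0.25] pointing down, gripper open.
Joint ranges: [-2.7, 2.7], [-0.37, 2.16], [-1.27, 1.26], [0.24, 2.4], [-1.31, 4.45], [0.19, 1.91], [-2.76, 2.76]. Speed limits (rad/s): [2.39, 2.39, 3.14, 3.14, 3.14, 3.14, 3.14].

## Interface

Orientations are given as a unit quaternion [x, y, z, w].
In Python, from cell import robot, vision gives the robot as it stands. The module is installed in compiled form; this text tells all that it offers.
- The arm moves only by the tool servo_tool, never from a script. Its argument "plan" is a list of rows, each an object of numbers: "jaw": the opening, from -1 (shut) to 1 (fully open); "dx", "dy", "dz": the shift along the tool's x, y, z in units of 40 mm (1.0 is 40 mm); "yaw": the turn about the tool's z in units of 5 degrees (1.0 is 5 degrees). A call has 1 to 8 rows; each row shifts and turns the pose as measured when the row begins, along the tool's axes as they then stand; what a row does not reach is not made up. A row lasts 1/12 s, in which the tool goes at most 41.7 mm and 7.16 degrees, less where a joint would pass 70% of its speed; a pose out of reach is approached as far as the arm can. A call is refused whole if a number of a shift passes 1 or a number of a turn 1, either way. A call with a gripper value outside its range is refused whole. The fingers move at their own pace and stop on an object; "newtons" is the grip in N (left out, the last holds). Time passes only in rows, so rows that do not move let the fingers close. It gives the time, the measured TCP pose, the force and the opening at its end, in the units of the state.
- robot.get_obs(): the state, without advancing time (a new reading comes with each control period).
- vision.read_camera(name): name is "scene" or "top" or "wrist"; returns a dict with "frame" (384x512x3 uint8, red, green, blue), "z_map" (384x512 float32, m along the optical axis (not along the pixel's ray), 0 where there is no reading), "K" (3x3 intrinsics, pixels), "eye" and "rotation" of the camera in the world; the wrist camera has in their place "T_tool_cam" (4x4, takes a point from camera to tool coordinates, whose origin is the TCP and whose axes are the flange's). Camera axes: x right, y down, z forward; pixel columns grow to the right and rows downward; lengths in m; the calibration is good to about 2 mm. The wrist camera is an equidistant fisheye: a pixel r from the principal point sees the ray r / f radians off the axis. A picture is of the moment at which its call begins: read the wrist's pose just before it.
- robot.hand_in(): hands the job in, once; it reports no verdict.
The state is a dict: "t": time; "joints": joint angles; "dq": joint speeds; "tau": joint torques, N m; "tool_pos": TCP position; "orientation": TCP orientation; "wrist_force": force on the tool from outside, world axes, zero at the start; "wrist_torque": the same for the moment, N m; "gripper_width": finger opening in m.
Only numpy, scipy, OpenCV 4.12 (cv2) and the standard library are available. Lean on these libraries where they do the work, as an engineer would, in place of code of your own. Each camera call takes 0.05 s, during which the arm holds its last target. There are 200 camera calls.

## Working session

There is one attempt and no reset: what is moved stays moved. The work goes in short steps, Python scripts to look and compute and a tool call to move; the robot and the scene stay as the last step left them, time stands still between calls to the robot, and variables do not carry over. Pictures are saved under pics/ and viewed, about 8 in all and at most 12, crops included, and the job is handed in when it is done.

Besides the shell and the picture viewer there is one more tool, called after ">>>" by a JSON object that holds its "name" and its "arguments". servo_tool: Moves the arm, as the interface text tells. Its arguments: {"type":"object","properties":{"plan":{"type":"array"},"newtons":{"type":"number"}},"required":["plan"]}

```bash
mkdir -p pics; cat > h.py <<'E'
import numpy as np, cv2
from cell import robot, vision
from scipy.spatial.transform import Rotation as R
def pts(c):
    z=c["z_map"];K=c["K"];v,u=np.indices(z.shape)
    p=np.stack([(u-K[0,2])/K[0,0]*z,(v-K[1,2])/K[1,1]*z,z],-1)
    return p@np.array(c["rotation"]).T+np.array(c["eye"])
def save(n,im,s=1):
    cv2.imwrite("pics/"+n,cv2.resize(im[...,::-1],None,fx=s,fy=s))
E
python3 - <<'E'
from h import *
o=robot.get_obs();print(o)
for n in("scene","top"):
    c=vision.read_camera(n);np.savez(n,**{k:c[k] for k in("frame","z_map","K","eye","rotation")});save(n+"0.png",c["frame"],1.5)
    print(n,c["eye"],c["rotation"],c["K"])
E
```

```text
{'t': 0.0, 'joints': array([-1.39414152,  0.53717449, -0.00437589,  1.53880474,  0.0026012 ,
        1.06727879, -0.07121145]), 'dq': array([-1.11976550e-03,  1.43886893e-03, -1.50230691e-03,  3.75818906e-04,
       -7.33083060e-05, -1.03946702e-04, -2.35252645e-05]), 'tau': array([ 7.05328857e-04, -5.70977712e+01,  9.90812704e-01, -2.51607263e+01,
       -5.63894666e-02,  1.77660532e-02,  1.65059087e-04]), 'tool_pos': array([0.15622461, 0.63037225, 0.24886092]), 'orientation': array([ 1.21125714e-01,  9.92636828e-01, -8.29769890e-04, -2.31250678e-05]), 'wrist_force': array([ 0.96765164,  0.48547988, -0.33244637]), 'wrist_torque': array([0.00124408, 0.03213348, 0.04888806]), 'gripper_width': 0.0884472504615627}
scene [ 1.06929719 -0.00182018  0.81627827] [ 0.68700238  0.64346622 -0.23425802 -0.24310931] [[441.70376658   0.         254.44957514]
 [  0.         441.70376658 192.57398235]
 [  0.           0.           1.        ]]
top [0.36798419 0.03591216 0.95527899] [ 0.71319793 -0.69933989  0.03963602 -0.02648428] [[358.33754704   0.         254.69227757]
 [  0.         358.33754704 198.06250688]
 [  0.           0.           1.        ]]
```

```bash
sed -i 's/np.array(c\["rotation"\]).T/R.from_quat(c["rotation"]).as_matrix().T/' h.py
```

```text
(no output)
```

View pics/top0.png

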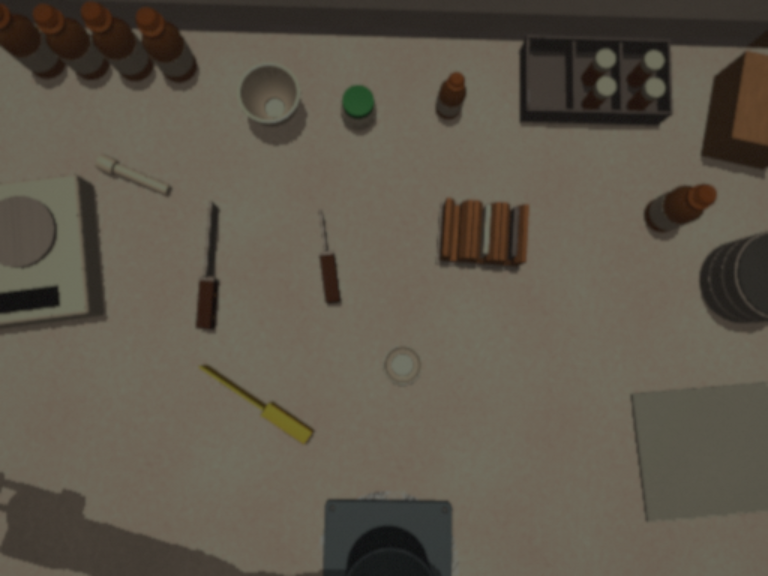

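View pics/scene0.png

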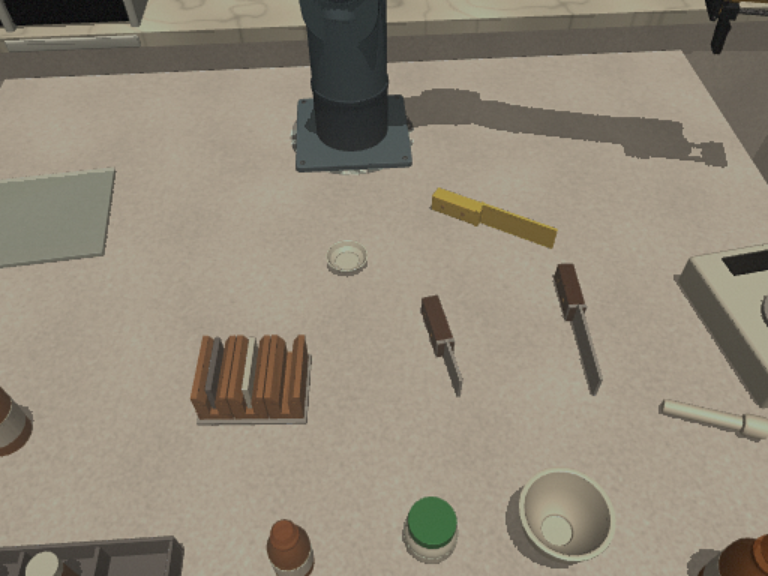

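```bash
python3 - <<'E'
from h import *
for n in("scene","top"):
    c=dict(np.load(n+".npz"));P=pts(c);z=P[...,2]
    print(n,"table",np.median(z[(z<.03)&(z>-.03)]))
    m=((z>.015)&(z<.09)).astype(np.uint8)
    k,l,s,ce=cv2.connectedComponentsWithStats(m)
    for i in range(1,k):
        if s[i,4]<60: continue
        p=P[l==i]; r=cv2.minAreaRect((p[:,:2]*1000).astype(np.float32))
        if max(r[1])>400 or p[:,0].max()<.1: continue
        print(ce[i].round()*1.5,s[i,4],np.round(r[0]),np.round(r[1]),round(r[2],1),"ztop",np.percentile(z[l==i],95).round(4),c["frame"][l==i].mean(0).round())
E
```

```text
scene table 0.002348965232875533
[352.5 132. ] 1668 [ 4. -0.] [216. 215.] 1.0 ztop 0.0842 [54. 58. 58.]
[492.  214.5] 961 [270. 230.] [219.  31.] 60.6 ztop 0.0459 [130. 111.  58.]
[345. 252.] 156 [339. -22.] [66. 69.] 87.1 ztop 0.0221 [155. 150. 131.]
[735.  304.5] 3604 [505. 532.] [115. 270.] 70.0 ztop 0.0658 [121. 117. 101.]
[577.5 316.5] 845 [505. 319.] [ 27. 220.] 89.5 ztop 0.0466 [81. 71. 62.]
[441.  334.5] 658 [525. 115.] [160.  27.] 10.0 ztop 0.0462 [85. 73. 63.]
[249.  376.5] 3800 [ 571. -157.] [144. 103.] 86.7 ztop 0.0715 [105.  80.  61.]
[ 10.5 421.5] 532 [ 625. -467.] [21. 57.] 76.6 ztop 0.0842 [91. 80. 68.]
[721.5 417. ] 709 [665. 461.] [130.  28.] 68.7 ztop 0.0318 [159. 155. 133.]
[567. 513.] 2831 [799. 219.] [108. 108.] 55.0 ztop 0.0727 [142. 135. 115.]
[430.5 529.5] 1258 [798.  65.] [60. 60.] 31.4 ztop 0.0634 [ 82. 110.  76.]
[292.5 556.5] 598 [817. -97.] [40. 48.] 20.1 ztop 0.0795 [97. 78. 61.]
[ 87. 555.] 1853 [ 811. -336.] [211.  45.] 90.0 ztop 0.0785 [90. 85. 76.]
[717. 564.] 234 [864. 372.] [ 9. 39.] 64.7 ztop 0.0895 [68. 57. 46.]
top table 7.831842110778142e-05
[
[... 391 characters left out ...]
 69.] [59. 60.] 55.9 ztop 0.062 [46. 67. 43.]
[127.5 174. ] 402 [664. 466.] [132.  29.] 68.9 ztop 0.0307 [100.  95.  79.]
[ 46.5 252. ] 6086 [521. 605.] [240. 169.] 8.5 ztop 0.0695 [85. 82. 69.]
[667.5 211.5] 523 [ 615. -479.] [65. 54.] 22.3 ztop 0.0881 [49. 39. 30.]
[483.  232.5] 2325 [ 570. -153.] [143. 102.] 86.6 ztop 0.0693 [72. 51. 34.]
[207. 279.] 685 [504. 322.] [ 27. 220.] 88.4 ztop 0.0444 [53. 43. 35.]
[328.5 270. ] 428 [523. 118.] [160.  26.] 8.9 ztop 0.0443 [60. 46. 36.]
[726. 285.] 1033 [ 492. -585.] [149.  71.] 9.0 ztop 0.0867 [39. 36. 32.]
[397.5 355.5] 68 [352. -11.] [39. 68.] 24.3 ztop 0.0204 [98. 92. 79.]
[267. 411.] 637 [272. 232.] [218.  27.] 57.2 ztop 0.0445 [99. 90. 39.]
```

```bash
cat > m.py <<'E'
from h import *
def axis(P,c0,c1):  # spatula: blade/handle split by color-free means: project on rect axis
    pass
E
rm m.py; python3 - <<'E'
from h import *
for n in("scene","top"):
    c=dict(np.load(n+".npz"));P=pts(c).reshape(-1,3)*1000
    q=P[(abs(P[:,0]-505)<125)&(abs(P[:,1]-320)<45)]
    h=q[(q[:,2]>29)&(q[:,2]<40)&(q[:,0]<475)];b=q[(q[:,2]>36)&(q[:,0]>495)]
    print(n,"x range",q[q[:,2]>15][:,0].min(),q[q[:,2]>15][:,0].max())
    print(" handle",cv2.minAreaRect(h[:,:2].astype(np.float32)),h.mean(0)," blade",cv2.minAreaRect(b[:,:2].astype(np.float32)),b.mean(0))
    q=P[(abs(P[:,0]-570)<80)&(abs(P[:,1]+155)<90)]
    t=q[(q[:,2]>57)&(q[:,2]<66)]; print(" blocks top",cv2.minAreaRect(t[:,:2].astype(np.float32)))
    f=q[(q[:,2]>14)&(q[:,2]<50)&(abs(q[:,1]+107)<14)&(abs(q[:,0]-573)<48)]
    print(" slot pts",len(f),f[:,1].min(),f[:,1].max(), np.histogram(t[:,1],bins=np.arange(-235,-75,8)))
E
```

```text
scene x range 394.8053401832682 614.9343835960784
 handle ((434.7938537597656, 320.0128173828125), (26.12930679321289, 79.60163116455078), 88.47551727294922) [436.56507307 318.8317817   35.71902803]  blade ((555.1895751953125, 317.2806396484375), (6.745156288146973, 119.4837417602539), 87.93663024902344) [559.09075427 316.23679708  43.95027242]
 blocks top ((570.931884765625, -157.32176208496094), (143.4053955078125, 102.67465209960938), 86.7181396484375)
 slot pts 249 -117.87858213516195 -100.61122470823285 (array([ 33, 168, 105,  10,  51, 111, 168, 167,  89,  11,  43, 120, 155,
       169,  83,   0,  13, 129, 116]), array([-235, -227, -219, -211, -203, -195, -187, -179, -171, -163, -155,
       -147, -139, -131, -123, -115, -107,  -99,  -91,  -83]))
top x range 394.4856069750904 613.8677925816961
 handle ((434.505615234375, 324.021240234375), (27.10931968688965, 80.23824310302734), 89.44363403320312) [434.56570619 323.58385027  33.60432527]  blade ((554.829345703125, 321.56695556640625), (7.095176696777344, 118.03874969482422), 88.77947998046875) [554.64379357 320.60804974  42.61502865]
 blocks top ((570.8291625976562, -153.29074096679688), (142.50955200195312, 101.2137680053711), 86.84625244140625)
 slot pts 202 -117.72919391653474 -95.2676216949111 (array([  0,  73, 110,   7,  32,  33, 115, 104,  97,   6,  16,  33, 118,
       109,  87,   1,   0,  27, 117]), array([-235, -227, -219, -211, -203, -195, -187, -179, -171, -163, -155,
       -147, -139, -131, -123, -115, -107,  -99,  -91,  -83]))
```

>>> {"name": "servo_tool", "arguments": {"plan": [{"jaw": 1,"dx": -0.4,"dy": -1,"yaw": -1},{"jaw": 1,"dx": -0.4,"dy": -0.9,"yaw": -1},{"jaw": 1,"dx": -0.9,"dy": -0.9,"yaw": -0.5},{"jaw": 1,"dx": -0.9,"dy": -0.9},{"jaw": 1,"dx": -0.9,"dy": -0.9},{"jaw": 1,"dx": -0.9,"dy": -0.9},{"jaw": 1,"dx": -0.5,"dy": -0.5},{"jaw": 1}]}}

```text
validation failed for argument at $.pl...
```

>>> {"name": "servo_tool", "arguments": {"plan": [{"jaw": 1,"dx": -0.7,"dy": -0.7,"dz": 0,"yaw": -1},{"jaw": 1,"dx": -0.7,"dy": -0.7,"dz": 0,"yaw": -1},{"jaw": 1,"dx": -0.7,"dy": -0.7,"dz": 0,"yaw": -0.5},{"jaw": 1,"dx": -0.7,"dy": -0.7,"dz": 0,"yaw": 0},{"jaw": 1,"dx": -0.7,"dy": -0.7,"dz": 0,"yaw": 0},{"jaw": 1,"dx": -0.7,"dy": -0.7,"dz": 0,"yaw": 0},{"jaw": 1,"dx": -0.7,"dy": -0.7,"dz": 0,"yaw": 0},{"jaw": 1,"dx": -0.7,"dy": -0.7,"dz": 0,"yaw": 0}]}}

```text
t: 0.77
tool_pos: [0.3613, 0.3901, 0.2441]
orientation: [-0.003, 1.0, -0.001, -0.004]
wrist_force: [1.4, 0.3, -0.0]
gripper_width: 0.0885
```

>>> {"name": "servo_tool", "arguments": {"plan": [{"jaw": 1,"dx": -0.8,"dy": -0.55,"dz": 0,"yaw": 0.35},{"jaw": 1,"dx": -0.8,"dy": -0.55,"dz": 0,"yaw": 0},{"jaw": 1,"dx": -0.5,"dy": -0.4,"dz": 0.3,"yaw": 0},{"jaw": 1,"dx": 0,"dy": 0,"dz": 0,"yaw": 0},{"jaw": 1,"dx": 0,"dy": 0,"dz": 0,"yaw": 0}]}}

```text
t: 1.18
tool_pos: [0.4546, 0.3147, 0.2307]
orientation: [0.02, 1.0, -0.004, -0.003]
wrist_force: [-0.2, 0.7, 0.6]
gripper_width: 0.0879
```

```bash
python3 - <<'E'
from h import *
o=robot.get_obs();print(o["t"],o["tool_pos"],o["orientation"])
c=vision.read_camera("wrist");save("w1.png",c["frame"],1.5);print(c["K"],c["T_tool_cam"])
z=c["z_map"];K=c["K"];v,u=np.indices(z.shape)
x=u-K[0,2];y=v-K[1,2];r=np.hypot(x,y);th=r/K[0,0];s=np.tan(th)/np.maximum(r,1e-6)
p=np.stack([x*s*z,y*s*z,z],-1).reshape(-1,3)
T=c["T_tool_cam"];p=p@T[:3,:3].T+T[:3,3]
P=(p@R.from_quat(o["orientation"]).as_matrix().T+o["tool_pos"])*1000
P=P[((z>0)&(th<1.2)).ravel()]
q=P[(abs(P[:,0]-505)<125)&(abs(P[:,1]-320)<45)]
h=q[(q[:,2]>29)&(q[:,2]<40)&(q[:,0]<475)];b=q[(q[:,2]>39)&(q[:,2]<60)&(q[:,0]>495)]
for a in(h,b):print(len(a),cv2.minAreaRect(a[:,:2].astype(np.float32)) if len(a) else 0,a.mean(0))
E
```

```text
1.1833 [0.45458562 0.31472009 0.23065309] [ 0.02021195  0.9997853  -0.0035786  -0.00283192]
[[297.31863964   0.         253.21974559]
 [  0.         297.31863964 198.90787906]
 [  0.           0.           1.        ]] [[-5.04055982e-04 -9.52377907e-01 -3.04919772e-01  8.00227369e-02]
 [ 9.99999760e-01 -6.24931825e-04  2.98817628e-04 -4.12944493e-04]
 [-4.75141377e-04 -3.04919548e-01  9.52377994e-01 -1.34043112e-01]
 [ 0.00000000e+00  0.00000000e+00  0.00000000e+00  1.00000000e+00]]
1562 ((434.8291931152344, 322.1717529296875), (26.18233871459961, 80.9797592163086), 88.32765197753906) [433.81994582 321.96292194  32.85224606]
327 ((554.6691284179688, 318.63458251953125), (5.027794361114502, 119.15397644042969), 88.1281967163086) [547.2902375  319.14755651  42.89810932]
```

>>> {"name": "servo_tool", "arguments": {"plan": [{"jaw": 1,"dx": -0.1,"dy": 0.17,"dz": 0.8,"yaw": 0},{"jaw": 1,"dx": 0,"dy": 0,"dz": 0.9,"yaw": 0},{"jaw": 1,"dx": 0,"dy": 0,"dz": 0.9,"yaw": 0},{"jaw": 1,"dx": 0,"dy": 0,"dz": 0.9,"yaw": 0},{"jaw": 1,"dx": 0,"dy": 0,"dz": 0.5,"yaw": 0},{"jaw": 1,"dx": 0,"dy": 0,"dz": 0,"yaw": 0}]}}

```text
t: 1.73
tool_pos: [0.4532, 0.3316, 0.068]
orientation: [0.014, 1.0, 0.001, -0.002]
wrist_force: [-0.1, -0.6, -0.2]
gripper_width: 0.0882
```

>>> {"name": "servo_tool", "arguments": {"plan": [{"jaw": 1,"dx": -0.14,"dy": -0.25,"dz": 0.3,"yaw": 0},{"jaw": 1,"dx": 0,"dy": 0,"dz": 0.5,"yaw": 0},{"jaw": 1,"dx": 0,"dy": 0,"dz": 0.3,"yaw": 0},{"jaw": 1,"dx": 0,"dy": 0,"dz": 0,"yaw": 0}]}}

```text
t: 2.07
tool_pos: [0.4549, 0.328, 0.0252]
orientation: [0.009, 1.0, 0.003, -0.002]
wrist_force: [-0.3, 0.4, 0.2]
gripper_width: 0.0878
```

>>> {"name": "servo_tool", "arguments": {"plan": [{"jaw": 1,"dx": -0.1,"dy": -0.2,"dz": 0.22,"yaw": 0.2},{"jaw": 1,"dx": 0,"dy": 0,"dz": 0,"yaw": 0},{"jaw": 1,"dx": 0,"dy": 0,"dz": 0,"yaw": 0}]}}

```text
t: 2.32
tool_pos: [0.4593, 0.3223, 0.0184]
orientation: [0.018, 1.0, 0.005, -0.001]
wrist_force: [-0.8, 0.8, 0.4]
gripper_width: 0.0879
```

>>> {"name": "servo_tool", "arguments": {"newtons": 60, "plan": [{"jaw": 1,"dx": 0,"dy": 0,"dz": 0.1,"yaw": 0},{"jaw": -1,"dx": 0,"dy": 0,"dz": 0,"yaw": 0},{"jaw": -1,"dx": 0,"dy": 0,"dz": 0,"yaw": 0},{"jaw": -1,"dx": 0,"dy": 0,"dz": 0,"yaw": 0},{"jaw": -1,"dx": 0,"dy": 0,"dz": 0,"yaw": 0},{"jaw": -1,"dx": 0,"dy": 0,"dz": 0,"yaw": 0},{"jaw": -1,"dx": 0,"dy": 0,"dz": 0,"yaw": 0},{"jaw": -1,"dx": 0,"dy": 0,"dz": 0,"yaw": 0}]}}

```text
t: 2.98
tool_pos: [0.461, 0.3235, 0.017]
orientation: [0.018, 1.0, 0.006, 0.0]
wrist_force: [0.0, -0.7, -1.3]
gripper_width: 0.0435
```

>>> {"name": "servo_tool", "arguments": {"plan": [{"jaw": -1,"dx": 0,"dy": 0,"dz": 0,"yaw": 0},{"jaw": -1,"dx": 0,"dy": 0,"dz": 0,"yaw": 0},{"jaw": -1,"dx": 0,"dy": 0,"dz": 0,"yaw": 0},{"jaw": -1,"dx": 0,"dy": 0,"dz": 0,"yaw": 0},{"jaw": -1,"dx": 0,"dy": 0,"dz": 0,"yaw": 0},{"jaw": -1,"dx": 0,"dy": 0,"dz": 0,"yaw": 0}]}}

```text
t: 3.48
tool_pos: [0.4609, 0.3233, 0.017]
orientation: [0.018, 1.0, 0.006, 0.0]
wrist_force: [0.0, 0.5, 0.1]
gripper_width: 0.0254
```

>>> {"name": "servo_tool", "arguments": {"plan": [{"jaw": -1,"dx": 0,"dy": 0,"dz": 0,"yaw": 0},{"jaw": -1,"dx": 0,"dy": 0,"dz": 0,"yaw": 0},{"jaw": -1,"dx": 0,"dy": 0,"dz": -0.3,"yaw": 0},{"jaw": -1,"dx": 0,"dy": 0,"dz": -0.5,"yaw": 0},{"jaw": -1,"dx": 0,"dy": 0,"dz": -0.7,"yaw": 0},{"jaw": -1,"dx": 0,"dy": 0,"dz": -0.8,"yaw": 0},{"jaw": -1,"dx": 0,"dy": 0,"dz": -0.8,"yaw": 0},{"jaw": -1,"dx": 0,"dy": 0,"dz": -0.5,"yaw": 0}]}}

```text
t: 4.15
tool_pos: [0.4557, 0.3182, 0.1632]
orientation: [0.018, 1.0, 0.001, -0.006]
wrist_force: [0.8, -1.0, -2.1]
gripper_width: 0.0253
```

```bash
cat > w.py <<'E'
from h import *
import sys
def look(n,save_=True):
    o=robot.get_obs();c=vision.read_camera("wrist")
    if save_: save(n,c["frame"],1.5)
    z=c["z_map"];K=c["K"];v,u=np.indices(z.shape)
    x=u-K[0,2];y=v-K[1,2];r=np.hypot(x,y);th=r/K[0,0];s=np.tan(th)/np.maximum(r,1e-6)
    p=np.stack([x*s*z,y*s*z,z],-1)
    T=c["T_tool_cam"];pt=p@T[:3,:3].T+T[:3,3]
    P=(pt@R.from_quat(o["orientation"]).as_matrix().T+o["tool_pos"])*1000
    ok=(z>0)&(th<1.2)
    return o,pt*1000,P,ok,c
E
python3 - <<'E'
from w import *
o,pt,P,ok,c=look("w2.png");print(o["t"],o["tool_pos"],o["orientation"],o["wrist_force"],o["wrist_torque"],o["gripper_width"])
# blade in tool frame: ahead of grip (tool -x), thin near y=0
q=pt[ok&(pt[...,0]<-32)&(pt[...,0]>-175)&(abs(pt[...,1])<15)&(pt[...,2]<25)&(pt[...,2]>-45)]
print(len(q),q.min(0),q.max(0));
for a in range(-175,-30,15):
    s=q[(q[:,0]>=a)&(q[:,0]<a+15)]
    if len(s):print(a,len(s),s[:,1].mean().round(1),np.percentile(s[:,2],[5,50,95]).round(1))
E
```

```text
4.15 [0.45568399 0.31816167 0.16322926] [ 0.01767494  0.99982443  0.00105691 -0.00613148] [ 0.83186117 -0.95814618 -2.05074885] [ 0.04897067  0.08795322 -0.01968266] 0.025315142587315542
95 [-40.20962616  -2.61327813 -26.79107224] [-32.01944543   2.08324341 -23.68580877]
-55 1 2.1 [-23.7 -23.7 -23.7]
-40 94 -0.3 [-26.7 -25.6 -24.8]
```

View pics/w2.png

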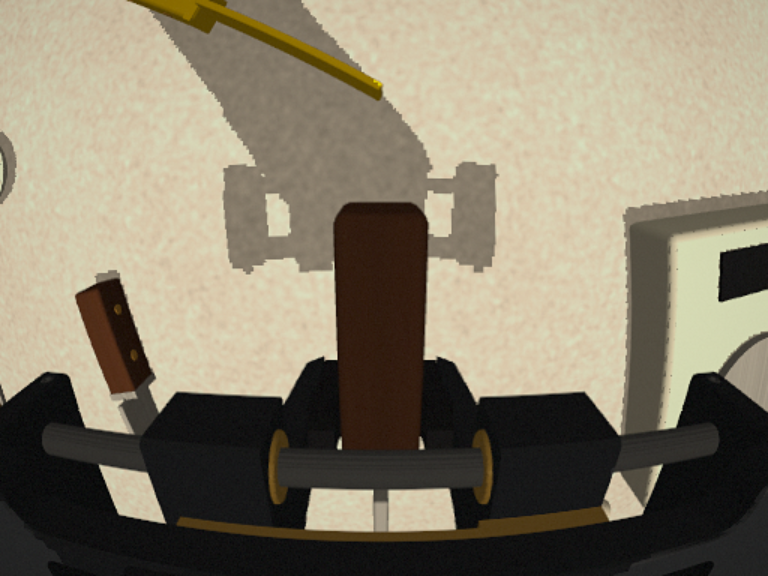

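The picture shows the handle gripped centrally (x≈380, y 205–450), with the blade hidden behind the jaws. I'll measure the sag from the handle's top.

```bash
cat >> w.py <<'E'
def handle(o,pt,P,ok):
    m=ok&(pt[...,0]>16)&(pt[...,0]<75)&(abs(pt[...,1])<10)&(pt[...,2]<8)&(pt[...,2]>-45)
    for Q,s in((pt,"tool"),(P,"world")):
        q=Q[m];i=np.polyfit(q[:,0],q[:,2],1);j=np.polyfit(q[:,0],q[:,1],1)
        print(s,len(q),"x",q[:,0].min().round(1),q[:,0].max().round(1),"pitch deg",np.degrees(i[0]).round(2),"z0",i[1].round(1),"yawdeg",np.degrees(j[0]).round(2),"y0",j[1].round(1))
E
python3 - <<'E'
from w import *
o,pt,P,ok,c=look("x",False) if 0 else look("w3.png");print(o["tool_pos"],o["orientation"])
handle(o,pt,P,ok)
t=vision.read_camera("scene");Q=pts(t)*1000
q=Q[(abs(Q[...,0]-560)<90)&(abs(Q[...,1]-318)<30)&(Q[...,2]>60)]
b=q[q[:,0]>505]
for a in range(500,630,20):
    s=b[(b[:,0]>=a)&(b[:,0]<a+20)]
    if len(s):print(a,len(s),s[:,1].mean().round(1),np.percentile(s[:,2],[2,98]).round(1),s[:,0].max().round(1))
E
```

```text
[0.45740824 0.31931693 0.16649397] [ 0.01780914  0.99982913  0.00273056 -0.00413281]
tool 5665 x 16.0 66.6 pitch deg 3.24 z0 -18.2 yawdeg 0.1 y0 -0.1
world 5665 x 390.5 441.8 pitch deg 2.78 z0 162.6 yawdeg -1.85 y0 334.2
500 879 304.4 [163.  516.1] 520.0
520 120 312.3 [150.3 492.7] 539.5
540 103 312.4 [150.8 192.8] 559.1
560 109 311.8 [149.9 193.1] 580.0
580 112 311.0 [149.2 192.5] 600.0
600 93 311.0 [151.5 192.1] 611.6
```

>>> {"name": "servo_tool", "arguments": {"plan": [{"jaw": -1,"dx": -0.05,"dy": -0.3,"dz": 0,"yaw": 0},{"jaw": -1,"dx": -0.08,"dy": -0.6,"dz": 0,"yaw": 0},{"jaw": -1,"dx": -0.08,"dy": -0.8,"dz": 0,"yaw": 0},{"jaw": -1,"dx": -0.08,"dy": -0.8,"dz": 0,"yaw": 0},{"jaw": -1,"dx": -0.08,"dy": -0.8,"dz": 0,"yaw": 0},{"jaw": -1,"dx": -0.08,"dy": -0.8,"dz": 0,"yaw": 0},{"jaw": -1,"dx": -0.08,"dy": -0.8,"dz": 0,"yaw": 0},{"jaw": -1,"dx": -0.08,"dy": -0.8,"dz": 0,"yaw": 0.1}]}}

```text
t: 4.97
tool_pos: [0.4628, 0.0803, 0.1501]
orientation: [0.015, 1.0, -0.002, -0.016]
wrist_force: [0.7, 0.5, -3.0]
gripper_width: 0.0257
```

>>> {"name": "servo_tool", "arguments": {"plan": [{"jaw": -1,"dx": -0.15,"dy": -0.7,"dz": -0.1,"yaw": 0.1},{"jaw": -1,"dx": -0.15,"dy": -0.8,"dz": -0.1,"yaw": 0.1},{"jaw": -1,"dx": -0.15,"dy": -0.8,"dz": 0,"yaw": 0},{"jaw": -1,"dx": -0.1,"dy": -0.7,"dz": 0,"yaw": 0},{"jaw": -1,"dx": -0.1,"dy": -0.5,"dz": 0,"yaw": 0},{"jaw": -1,"dx": 0,"dy": -0.3,"dz": 0,"yaw": 0},{"jaw": -1,"dx": 0,"dy": 0,"dz": 0,"yaw": 0},{"jaw": -1,"dx": 0,"dy": 0,"dz": 0,"yaw": 0}]}}

```text
t: 5.63
tool_pos: [0.4662, -0.0971, 0.1471]
orientation: [0.033, 0.999, -0.006, -0.03]
wrist_force: [0.2, 0.9, -2.3]
gripper_width: 0.0256
```

```bash
cat > b.py <<'E'
from h import *
def blade(n=None):
    o=robot.get_obs();print(o["t"],o["tool_pos"].round(4),o["orientation"].round(4),o["wrist_force"].round(1))
    for cam in("scene","top"):
        c=vision.read_camera(cam)
        if n and cam=="scene": save(n,c["frame"][180:330,60:310],3)
        Q=pts(c)*1000;z0=o["tool_pos"][2]*1000;x0=o["tool_pos"][0]*1000;y0=o["tool_pos"][1]*1000
        m=(abs(Q[...,0]-x0-100)<70)&(abs(Q[...,1]-y0)<22)&(Q[...,2]>max(z0-25,66))&(Q[...,2]<z0+45)
        q=Q[m]
        if len(q)<20: print(cam,"none");continue
        for a in range(int(x0)+30,int(x0)+170,20):
            s=q[(q[:,0]>=a)&(q[:,0]<a+20)]
            if len(s)>3:
                t=s[s[:,2]>np.percentile(s[:,2],98)-4]
                print(cam,a,len(s),"top xyz",t.mean(0).round(1),"lo",np.percentile(s[:,2],2).round(1),"xmax",s[:,0].max().round(1))
E
python3 -c "from b import *;blade('s1.png')"
```

```text
5.6333 [ 0.4662 -0.0971  0.1471] [ 0.0333  0.999  -0.0061 -0.0298] [ 0.2  0.9 -2.3]
scene 496 51 top xyz [ 506.7 -100.2  173.8] lo 135.0 xmax 515.9
scene 516 54 top xyz [ 527.5 -101.8  172.6] lo 132.9 xmax 535.5
scene 536 54 top xyz [ 546.8 -102.9  171.2] lo 130.3 xmax 555.8
scene 556 59 top xyz [ 566.1 -104.2  169.3] lo 129.3 xmax 575.7
scene 576 59 top xyz [ 586.1 -105.5  168.8] lo 127.4 xmax 595.5
scene 596 64 top xyz [ 605.4 -107.   167.3] lo 127.0 xmax 615.4
scene 616 42 top xyz [ 619.1 -108.3  166.4] lo 125.6 xmax 620.9
top none
```

View pics/s1.png

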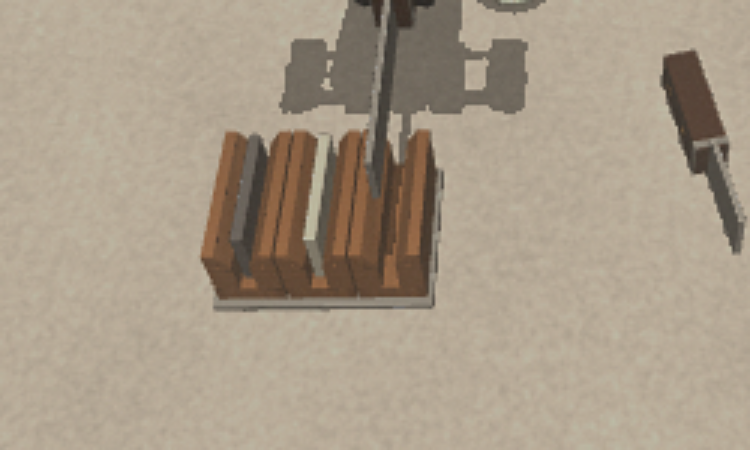

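>>> {"name": "servo_tool", "arguments": {"plan": [{"jaw": -1,"dx": -0.25,"dy": -0.1,"dz": 0,"yaw": -0.18},{"jaw": -1,"dx": -0.2,"dy": -0.05,"dz": 0,"yaw": 0},{"jaw": -1,"dx": 0,"dy": 0,"dz": 0,"yaw": 0},{"jaw": -1,"dx": 0,"dy": 0,"dz": 0,"yaw": 0}]}}

```text
t: 6.07
tool_pos: [0.4864, -0.0992, 0.1456]
orientation: [0.02, 0.999, -0.005, -0.03]
wrist_force: [0.4, -0.4, -2.1]
gripper_width: 0.0256
```

```bash
python3 -c "from b import *;blade()"
```

```text
6.0667 [ 0.4864 -0.0992  0.1456] [ 0.0198  0.9993 -0.0049 -0.0299] [ 0.4 -0.4 -2.1]
scene 516 50 top xyz [ 526.4 -101.4  172. ] lo 130.4 xmax 535.8
scene 536 52 top xyz [ 545.8 -102.1  171. ] lo 128.1 xmax 555.9
scene 556 55 top xyz [ 566.  -103.   169.4] lo 132.2 xmax 575.7
scene 576 57 top xyz [ 585.5 -104.1  167.6] lo 127.5 xmax 595.8
scene 596 59 top xyz [ 606.1 -104.6  166.9] lo 124.7 xmax 615.7
scene 616 60 top xyz [ 625.2 -105.4  165.3] lo 127.2 xmax 634.9
scene 636 44 top xyz [ 639.3 -106.   164.3] lo 123.7 xmax 642.0
top 596 4 top xyz [615.3 -99.4 143.1] lo 125.5 xmax 615.8
top 616 23 top xyz [ 631.3 -100.4  163.7] lo 123.2 xmax 635.3
top 636 7 top xyz [ 638.7 -101.7  162.6] lo 138.7 xmax 639.8
```

>>> {"name": "servo_tool", "arguments": {"plan": [{"jaw": -1,"dx": 0,"dy": -0.11,"dz": 0.3,"yaw": 0.1},{"jaw": -1,"dx": 0,"dy": 0,"dz": 0.3,"yaw": 0},{"jaw": -1,"dx": 0,"dy": 0,"dz": 0.3,"yaw": 0},{"jaw": -1,"dx": 0,"dy": 0,"dz": 0.2,"yaw": 0},{"jaw": -1,"dx": 0,"dy": 0,"dz": 0,"yaw": 0},{"jaw": -1,"dx": 0,"dy": 0,"dz": 0,"yaw": 0}]}}

```text
t: 6.67
tool_pos: [0.4837, -0.1028, 0.1011]
orientation: [0.023, 0.999, -0.005, -0.029]
wrist_force: [0.3, -0.5, -2.2]
gripper_width: 0.0254
```

```bash
python3 -c "from b import *;blade('s2.png')"
```

```text
6.6667 [ 0.4837 -0.1028  0.1011] [ 0.0235  0.9993 -0.0049 -0.0289] [ 0.3 -0.5 -2.2]
scene 513 45 top xyz [ 523.7 -105.   127.3] lo 92.2 xmax 532.9
scene 533 48 top xyz [ 543.3 -105.9  127. ] lo 86.1 xmax 552.7
scene 553 49 top xyz [ 561.6 -107.1  125.6] lo 83.3 xmax 572.5
scene 573 54 top xyz [ 581.9 -108.2  124. ] lo 84.3 xmax 592.3
scene 593 57 top xyz [ 603.8 -109.2  122.1] lo 80.7 xmax 612.9
scene 613 58 top xyz [ 623.1 -109.9  121.3] lo 81.3 xmax 632.7
scene 633 40 top xyz [ 636.5 -110.8  120.2] lo 79.5 xmax 638.9
top 613 23 top xyz [ 625.8 -104.9  118.5] lo 78.4 xmax 632.6
top 633 6 top xyz [ 636.  -106.6  118.6] lo 96.8 xmax 638.6
```

>>> {"name": "servo_tool", "arguments": {"plan": [{"jaw": -1,"dx": 0,"dy": -0.06,"dz": 0.2,"yaw": 0},{"jaw": -1,"dx": 0,"dy": 0,"dz": 0.3,"yaw": 0},{"jaw": -1,"dx": 0,"dy": 0,"dz": 0.25,"yaw": 0},{"jaw": -1,"dx": 0,"dy": 0,"dz": 0,"yaw": 0},{"jaw": -1,"dx": 0,"dy": 0,"dz": 0,"yaw": 0}]}}

```text
t: 7.18
tool_pos: [0.4841, -0.1063, 0.0714]
orientation: [0.023, 0.999, -0.005, -0.026]
wrist_force: [0.6, -1.2, -2.2]
gripper_width: 0.0256
```

```bash
python3 -c "from b import *;blade('s3.png')"
```

```text
7.1833 [ 0.4841 -0.1063  0.0714] [ 0.0234  0.9994 -0.0051 -0.0261] [ 0.6 -1.2 -2.2]
scene 514 41 top xyz [ 524.9 -108.9   98.2] lo 66.4 xmax 533.7
scene 534 41 top xyz [ 543.4 -109.5   97.3] lo 66.3 xmax 552.6
scene 554 43 top xyz [ 562.2 -110.2   96.2] lo 66.2 xmax 573.7
scene 574 46 top xyz [ 584.  -111.9   95.4] lo 66.6 xmax 594.0
scene 594 44 top xyz [ 604.2 -112.3   93.6] lo 66.5 xmax 612.3
scene 614 47 top xyz [ 623.7 -113.5   92.5] lo 66.3 xmax 633.9
scene 634 25 top xyz [ 637.1 -113.8   92.1] lo 69.0 xmax 639.3
top 614 17 top xyz [ 627.1 -109.    90.5] lo 74.8 xmax 633.6
top 634 4 top xyz [ 636.1 -109.3   88.9] lo 73.8 xmax 637.2
```

View pics/s3.png

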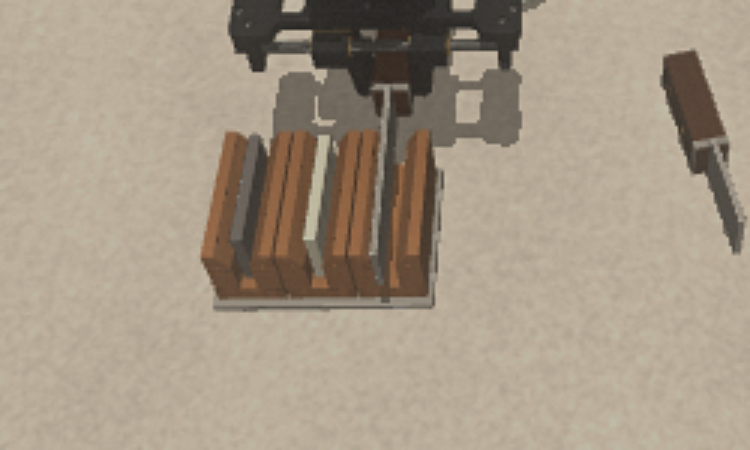

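>>> {"name": "servo_tool", "arguments": {"plan": [{"jaw": -1,"dx": 0,"dy": 0.04,"dz": 0.15,"yaw": 0},{"jaw": -1,"dx": 0,"dy": 0,"dz": 0.15,"yaw": 0},{"jaw": -1,"dx": 0,"dy": 0,"dz": 0.1,"yaw": 0},{"jaw": -1,"dx": 0,"dy": 0,"dz": 0,"yaw": 0}]}}

```text
t: 7.62
tool_pos: [0.4845, -0.1046, 0.0553]
orientation: [0.023, 0.999, -0.005, -0.025]
wrist_force: [-0.0, -0.4, -2.0]
gripper_width: 0.0256
```

```bash
python3 -c "from b import *;blade('s4.png')"
```

```text
7.6167 [ 0.4845 -0.1046  0.0553] [ 0.0233  0.9994 -0.0052 -0.0247] [-0.  -0.4 -2. ]
scene 514 34 top xyz [ 524.6 -107.3   82.5] lo 66.2 xmax 533.4
scene 534 32 top xyz [ 545.3 -108.    81.7] lo 68.1 xmax 553.9
scene 554 28 top xyz [ 563.4 -108.7   80.9] lo 66.3 xmax 571.9
scene 574 32 top xyz [ 583.4 -109.9   79.6] lo 66.1 xmax 593.4
scene 594 32 top xyz [ 603.  -110.8   77.7] lo 66.3 xmax 613.4
scene 614 37 top xyz [ 623.3 -111.8   77.1] lo 66.2 xmax 633.8
scene 634 11 top xyz [ 636.3 -112.4   75.8] lo 70.4 xmax 639.3
top none
```

>>> {"name": "servo_tool", "arguments": {"plan": [{"jaw": -1,"dx": 0,"dy": 0,"dz": 0.15,"yaw": 0},{"jaw": -1,"dx": 0,"dy": 0,"dz": 0.1,"yaw": 0},{"jaw": -1,"dx": 0,"dy": 0,"dz": 0.05,"yaw": 0},{"jaw": -1,"dx": 0,"dy": 0,"dz": 0,"yaw": 0}]}}

```text
t: 8.05
tool_pos: [0.4849, -0.105, 0.0431]
orientation: [0.023, 0.999, -0.005, -0.024]
wrist_force: [-0.6, 0.5, -0.2]
gripper_width: 0.0252
```

>>> {"name": "servo_tool", "arguments": {"plan": [{"jaw": -1,"dx": 0,"dy": 0,"dz": 0.06,"yaw": 0},{"jaw": -1,"dx": 0,"dy": 0,"dz": 0.05,"yaw": 0},{"jaw": -1,"dx": 0,"dy": 0,"dz": 0,"yaw": 0}]}}

```text
t: 8.3
tool_pos: [0.4846, -0.1052, 0.0389]
orientation: [0.024, 0.999, -0.005, -0.024]
wrist_force: [-1.9, 0.9, 4.3]
gripper_width: 0.0258
```

```bash
python3 -c "from b import *;blade('s5.png')"
```

```text
8.3 [ 0.4846 -0.1052  0.0389] [ 0.0236  0.9994 -0.0053 -0.0235] [-1.9  0.9  4.3]
scene 514 16 top xyz [ 522.3 -108.5   67.8] lo 66.3 xmax 531.8
scene 534 18 top xyz [ 540.9 -107.4   67.6] lo 66.0 xmax 550.3
scene 554 21 top xyz [ 564.8 -105.2   67. ] lo 66.2 xmax 573.1
scene 574 13 top xyz [ 585.3 -110.3   67.1] lo 66.3 xmax 593.9
scene 594 16 top xyz [ 602.5 -105.1   66.8] lo 66.0 xmax 612.7
scene 614 12 top xyz [ 621.4 -112.1   67. ] lo 66.2 xmax 630.8
top none
```

>>> {"name": "servo_tool", "arguments": {"plan": [{"jaw": 0.4,"dx": 0,"dy": 0,"dz": 0,"yaw": 0},{"jaw": 0.4,"dx": 0,"dy": 0,"dz": 0,"yaw": 0},{"jaw": 0.4,"dx": 0,"dy": 0,"dz": 0,"yaw": 0},{"jaw": 0.4,"dx": 0,"dy": 0,"dz": 0,"yaw": 0},{"jaw": 0.4,"dx": 0,"dy": 0,"dz": 0,"yaw": 0},{"jaw": 0.4,"dx": 0,"dy": 0,"dz": 0,"yaw": 0}]}}

```text
t: 8.9
tool_pos: [0.4862, -0.1053, 0.0394]
orientation: [0.023, 0.999, -0.006, -0.022]
wrist_force: [0.7, -0.6, -0.2]
gripper_width: 0.0615
```

>>> {"name": "servo_tool", "arguments": {"plan": [{"jaw": 0.4,"dx": 0,"dy": 0,"dz": -0.3,"yaw": 0},{"jaw": 0.4,"dx": 0,"dy": 0,"dz": -0.6,"yaw": 0},{"jaw": 0.4,"dx": 0,"dy": 0,"dz": -0.8,"yaw": 0},{"jaw": 0.4,"dx": 0.3,"dy": 0,"dz": -0.8,"yaw": 0},{"jaw": 0.4,"dx": 0.8,"dy": 0,"dz": -0.5,"yaw": 0},{"jaw": 0.4,"dx": 0.5,"dy": 0,"dz": 0,"yaw": 0},{"jaw": 0.4,"dx": 0,"dy": 0,"dz": 0,"yaw": 0}]}}

```text
t: 9.48
tool_pos: [0.4268, -0.101, 0.1713]
orientation: [0.023, 0.999, -0.005, -0.021]
wrist_force: [-0.9, 0.1, -0.7]
gripper_width: 0.0615
```

```bash
python3 - <<'E'
from h import *
o=robot.get_obs();print(o["t"],o["tool_pos"],o["wrist_force"])
c=vision.read_camera("scene");save("s6.png",c["frame"][160:330,60:320],3)
Q=pts(c).reshape(-1,3)*1000
b=Q[(abs(Q[:,1]+109)<9)&(Q[:,0]>515)&(Q[:,0]<650)&(Q[:,2]>50)]
for a in range(515,650,20):
    s=b[(b[:,0]>=a)&(b[:,0]<a+20)]
    if len(s)>3:print(a,len(s),s.mean(0).round(1),s[:,2].max().round(1),s[:,0].max().round(1))
for n in("scene",):
  q=Q[(abs(Q[:,0]-525)<110)&(abs(Q[:,1]-115)<50)&(Q[:,2]>15)];print("short",cv2.minAreaRect(q[:,:2].astype(np.float32)))
  h=Q[(Q[:,0]<512)&(Q[:,0]>400)&(abs(Q[:,1]+103)<20)&(Q[:,2]>45)&(Q[:,2]<60)]
  if len(h)>5:print("handle",len(h),h.min(0),h.max(0))
E
```

```text
9.4833 [ 0.42676148 -0.10098162  0.17130212] [-0.94568629  0.14746196 -0.74870488]
515 42 [ 526.1 -109.8   59.9] 68.2 535.0
535 50 [ 544.8 -110.8   59.6] 67.6 555.0
555 50 [ 564.9 -110.7   59.1] 69.8 573.6
575 52 [ 585.4 -109.4   59.5] 67.9 594.7
595 50 [ 605.5 -108.7   60.1] 67.8 614.0
615 45 [ 624.1 -110.1   61. ] 69.3 634.2
635 13 [ 637.2 -113.6   60.8] 67.6 638.9
short ((524.003173828125, 114.14997863769531), (160.21192932128906, 26.794336318969727), 9.368152618408203)
handle 409 [ 418.98269273 -120.94917014   45.09287844] [511.26443033 -91.35769917  58.90787189]
```

View pics/s6.png

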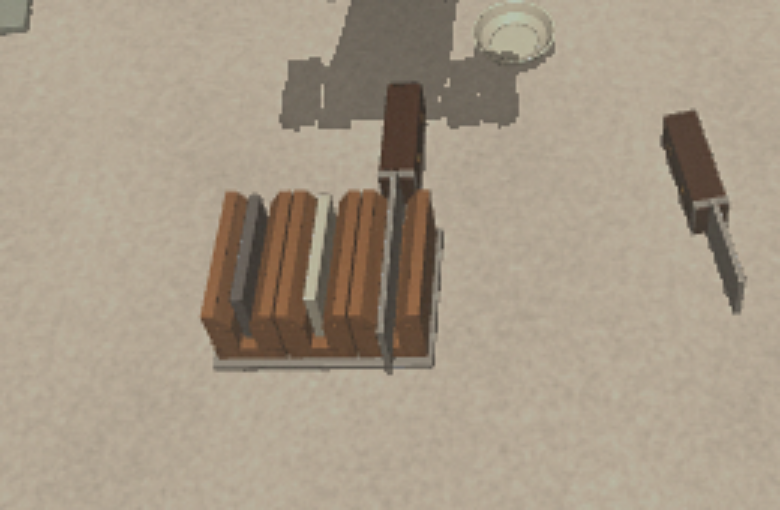

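The spatula is seated in the slot: blade level, top edge at about z 66 mm, tip at x≈639 mm. The short spatula hasn't moved and the arm is clear.

```bash
python3 -c "
from cell import robot
print(robot.hand_in())"
```

```text
the job is handed in; nothing more can be done
None
```

The long spatula is in the empty slot, the +y block of the three, and I have handed the job in. The handle hangs out over the end nearest the robot, and I released it and drew the arm clear at about 9.5 s.

**Last checks (scene camera):**
- **Depth:** the blade's top edge is level along its length. It read about 68 mm, or about 65–66 mm after correcting for that camera reading about 2 mm high. A fully seated blade should read 64 mm.
- **Along the slot:** the tip is at x = 638.9 mm against a wanted 638.6 mm.
- **Across the slot:** the blade is within about 2 mm of the slot's centre line, and in line with the slot to within about 1°.
- **Short spatula:** it is where it started, to within about 1 mm.

**Disagreements:**
- The scene and top cameras differed by about 4 mm in y. I compared blade and slot within the same camera's frame.
- The tool tilted about 3° during the carry, so the tip hung low on the way in. It levelled out at the slot floor.
- A wrist-camera reading of the handle's pitch (2.8° tip-up) disagreed with the scene camera, which showed the blade level. I relied on the scene camera.

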